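Press a draught-shield pane onto its seal for the thumbscrews

TASK

Refit the washed right side pane, the one with the black grip rail in the white rack, on the small balance: lower it upright into the empty right floor channel, bare glass end towards the rear post and clear of the black rubber seal so that the seal is not scraped, then slide it back into the post until it presses the seal with a steady push of about 10 N. Keep hold of the pane and finish while still pressing like that, as my third hand while I tighten the two brass thumbscrews. Never push the glass harder than 20 N on the seal, and leave the other pane, the dropper bottle and the vials where they are.

Things in the scene. Friction and masses are not known exactly. Their poses are not given: they have to be found in the camera images.
- draught_shield: Fixed small balance, white base 180 x 190 x 32 mm (deck at z = 32), with a half-built clear draught shield. Origin: centre of its underside. x points to its back, away from the robot; y to its left. Aluminium rear posts at y = +70 and -70 mm, x = 33 to 86 mm, top z = 148 mm. Back pane and left pane (y = +70 mm, black rail, top z = 151 mm) are fitted; right side (y = -70 mm) is empty.
- channel_floor (a point): Floor of the right channel (white slippery strip, z = 33 mm), midway between its ribs, at x = -25, y = -70 mm of draught_shield; same axes. The channel runs along x from x = -85 to +37 mm of draught_shield, open in front: 10 mm wide, ribs 10 mm high, lips flaring to 18 mm, 15 mm above the floor. With its origin here the side pane ends 22 mm before the seal.
- post_slot (a point): Mouth of the right rear post at floor height, at x = 38, y = -70 mm of draught_shield; same axes. The post is a U open to the front: upright jaws leave a slot 11 mm wide from here to the seal, slightly flared over the 5 mm before this point. Two brass thumbscrews stick out 11 mm from its right face.
- bulb_seal: Black hollow rubber seal strip, 8.5 mm wide, 108 mm tall, upright in the slot of the right post. Origin: foot of its front face (x = 52, y = -70, z = 32 mm of draught_shield when uncompressed), same axes; it moves to +x as it is squeezed. It gives like a spring, 1.4 N per mm (10 N is about 7 mm), and is squeezed flat and hard at 12 mm.
- side_pane: Loose glass pane to be fitted, about 0.22 kg: glass 110 (x) x 6 (y) x 100 mm (z), black grip rail 85 x 12 x 20 mm on top, 118 mm high in all. Origin: middle of the bottom edge. The rail spans x = -55 to +30 mm, so the bare glass end, 25 mm without rail, is at +x and goes to the rear post. Stands upright in either rack slot, +x roughly away from the robot.
- rail_mid (a point): Middle of the black rail of the side pane, 108 mm above its bottom edge, at x = -12.5 mm of side_pane: the place to grip it across y (12 mm wide).
- rear_edge (a point): Foot of the rear vertical glass edge of the side pane, x = +55 mm, z = 0 of side_pane: this edge presses the seal.
- front_pane: Another loose glass pane, 94 x 6 x 100 mm with a white rail 70 x 12 x 20 mm on top, in the rack's other slot; leave it. Origin: middle of the bottom edge, x along its length.
- pane_rack: Fixed white plastic rack 126 x 130 x 12 mm with two slots along its x, at y = +36 and -36 mm, floor of the slots at z = 12 mm, slots 9 mm wide between short ribs that rise to z = 37 mm. Origin: centre of the underside. A tall fixed glass cabinet (320 mm high, front at world x = 0.645 m, y = -0.045 to 0.375 m) stands close behind: keep clear. The panes may stand in either slot.
- dropper_bottle: Amber dropper bottle, 35 mm across, 103 mm tall, right of the balance. Origin: centre of its base. Bystander.
- vial_blue: Glass vial with blue cap, 25 mm across, 54 mm tall, right of the balance. Origin: centre of its base. Bystander.
- vial_red: Glass vial with red cap, 25 mm across, 54 mm tall, left of the rack. Origin: centre of its base. Bystander.

How it is judged:
By the outcome, as a careful person would: the job done as asked, in the order asked, and still so for the second after the job is handed in, while the arm keeps its last pose, push and grip.
It also fails if it takes over 51 s, if anything falls off the work surface, if the arm or the gripper's body presses on something with over 40 N, if the wrist force passes 120 N, or if a joint passes its speed limit or range.

ROBOT

A 7-joint arm with a two-finger parallel gripper is mounted at the origin on a cart in front of the work surface, level with it; the furniture and walls round the work are solid. World frame = base frame: x ahead of the robot, y to its left, z up, the work surface at z = 0. Lengths are in m, angles in rad, forces in N, time in s.
With the tool pointing down it reaches from about 0.4 to 0.85 m from the base axis. Payload 4.5 kg.
Tool frame: the origin (TCP) lies midway between the tips of the shut fingers; the grasp point (between the pads) lies 19 mm behind it; z points along the fingers, y is the line along which they close (so a half turn about z gives the same grasp; the last joint's range is limited). The gripper opens to 88 mm and grips with 3 to 60 N. Pads are 18 mm wide; open, the fingers measure 123 mm over their backs; the gripper's body (75 mm by 187 mm) begins 45 mm behind the grasp point.
Start: joints at [1.177, 0.689, -0.195, 1.565, 0.157, 0.902, -0.215], TCP at [0.259, -0.569, 0.239] pointing down, gripper open.
Joint ranges: [-3.01, 3.01], [-0.46, 2.08], [-1.47, 1.51], [0.13, 2.56], [-1, 4.14], [0.04, 2.09], [-2.66, 2.66]. Speed limits (rad/s): [2.57, 2.57, 3.14, 3.14, 3.14, 3.14, 3.14].

INTERFACE

Orientations are given as a unit quaternion [x, y, z, w].
In Python, from plant import r gives the robot as it stands. The module is installed in compiled form; this text tells all that it offers.
- The arm moves only by the tool step_arm, never from a script. Its argument "series" is a list of rows, each a list of 7 numbers: the shift along the world's x, y, z in mm, then the turn, a rotation vector about the world's x, y, z in rad, then the closure, from 0 (fully open) to 1 (shut). A call has 1 to 20 rows; each row shifts and turns the commanded pose from where the row before left it; what a row does not reach is not made up. A row lasts 1/10 s, in which the tool goes at most 50 mm and 8.59 degrees, less where a joint would pass 70% of its speed; a pose out of reach is approached as far as the arm can. A call is refused whole if a number of a shift passes 50 or a number of a turn 0.15, either way. A call with a gripper value outside its range is refused whole. The fingers move at their own pace and stop on an object; "force" is the grip in N (left out, the last holds). Time passes only in rows, so rows that do not move let the fingers close. It gives the time, the measured TCP pose, the force, the opening and the grip force at its end, in the units of the state.
- r.get_state(): the state, without advancing time (a new reading comes with each control period).
- r.snapshot(name): name is "side" or "top" or "wrist"; returns (picture, depth): 400x640x3 uint8, blue, green, red; 400x640 float32, m along the optical axis (not along the pixel's ray), 0 where there is no reading.
- r.get_calibration(name): a dict with "intrinsics" (3x3 intrinsics, pixels), "pose" (4x4, takes a point from camera to world coordinates). Camera axes: x right, y up, looking along -z (the intrinsics and any distortion apply to the point x, -y, -z); pixel columns grow to the right and rows downward; lengths in m; the calibration is good to about 2 mm. The wrist camera is an equidistant fisheye: a pixel r from the principal point sees the ray r / f radians off the axis. A picture is of the moment at which its call begins: read the wrist's pose just before it. get_calibration takes no time and is no camera call; for the wrist camera it gives the pose at the moment of the call.
- r.finish_job(): hands the job in; it is judged then, once.
The state is a dict: "clock": time; "q": joint angles; "qd": joint speeds; "joint_torque": joint torques, N m; "tool_pos": TCP position; "eef_rot": TCP orientation; "contact_force": force on the tool from outside, world axes, zero at the start; "moment": the same for the moment, N m; "opening": opening from 0.0 (shut) to 1.0 (fully open); "finger_force": force on a finger pad.
Only numpy, scipy, OpenCV 4.12 (cv2) and the standard library are available. Lean on these libraries where they do the work, as an engineer would, in place of code of your own. Each camera call takes 0.05 s, during which the arm holds its last target. There are 200 camera calls.

## Working session

There is one attempt and no reset: what is moved stays moved. The work goes in short steps, Python scripts to look and compute and a tool call to move; the robot and the scene stay as the last step left them, time stands still between calls to the robot, and variables do not carry over. Pictures are saved under pics/ and viewed, at most 10 in all, crops included, and the job is handed in when it is done.

Besides the shell and the picture viewer there is one more tool, called by a JSON object that holds its "name" and its "arguments". step_arm: Moves the arm, as the interface text tells. Its arguments: {"type":"object","properties":{"series":{"type":"array"},"force":{"type":"number"}},"required":["series"]}

```bash
mkdir -p pics; cat > h.py <<'E'
import numpy as np, cv2, pickle
from plant import r
def snap(n,tag):
    c=r.get_calibration(n); p,d=r.snapshot(n); cv2.imwrite(f'pics/{tag}.png',p); pickle.dump((p,d,c),open(f'{tag}.pkl','wb')); return p,d,c
def cloud(d,c):
    K=np.array(c['intrinsics']);T=np.array(c['pose']);v,u=np.mgrid[0:400,0:640]
    P=np.stack([(u-K[0,2])/K[0,0]*d,-(v-K[1,2])/K[1,1]*d,-d],-1)
    return P@T[:3,:3].T+T[:3,3]
def ray(c,u,v,fish=False):
    K=np.array(c['intrinsics']);T=np.array(c['pose']);x=(u-K[0,2])/K[0,0];y=(v-K[1,2])/K[1,1]
    if fish:
        t=np.hypot(x,y);s=np.sinc(t/np.pi);dd=np.array([x*s,-y*s,-np.cos(t)])
    else: dd=np.array([x,-y,-1.])
    return T[:3,3],T[:3,:3]@dd
def onz(c,u,v,z,fish=False):
    o,d=ray(c,u,v,fish);return o+d*(z-o[2])/d[2]
E
python3 - <<'E'
from h import *
for n in ['side','top']:
    p,d,c=snap(n,n); print(n,np.round(c['intrinsics'],1).tolist(),np.round(c['pose'],3).tolist(), (d>0).mean())
s=r.get_state();print(s)
a=cv2.imread('pics/top.png')
E
```

```text
side [[502.6, 0.0, 317.4], [0.0, 502.6, 197.4], [0.0, 0.0, 1.0]] [[0.991, 0.054, -0.12, 0.32], [-0.132, 0.382, -0.915, -1.546], [-0.003, 0.923, 0.385, 0.736], [0.0, 0.0, 0.0, 1.0]] 0.996125
top [[439.8, 0.0, 318.6], [0.0, 439.8, 202.4], [0.0, 0.0, 1.0]] [[-0.003, 0.997, -0.079, 0.371], [-1.0, -0.003, -0.006, -0.01], [-0.006, 0.079, 0.997, 1.669], [0.0, 0.0, 0.0, 1.0]] 0.9958828125
{'clock': 0.1, 'q': array([ 1.17679271,  0.68988085, -0.19454341,  1.56622595,  0.15729609,
        0.90250086, -0.21511125]), 'qd': array([-0.00031866, -0.00234348, -0.00074707, -0.00339547,  0.00253168,
        0.00192798, -0.0012788 ]), 'joint_torque': array([-3.26430316e-03, -5.28499639e+01, -1.27166145e+00, -1.53837115e+01,
       -5.25701477e-02,  1.95968700e-03,  1.51342346e-05]), 'tool_pos': array([ 0.25903602, -0.5681764 ,  0.2380066 ]), 'eef_rot': array([ 9.77201403e-01,  2.12312879e-01, -2.22043929e-04, -7.80707965e-04]), 'contact_force': array([-0.11761058, -0.03902351,  0.12867424]), 'moment': array([-0.00443128,  0.02085684,  0.00979508]), 'finger_force': 0.0, 'opening': 0.999948938079298}
```

View pics/top.png

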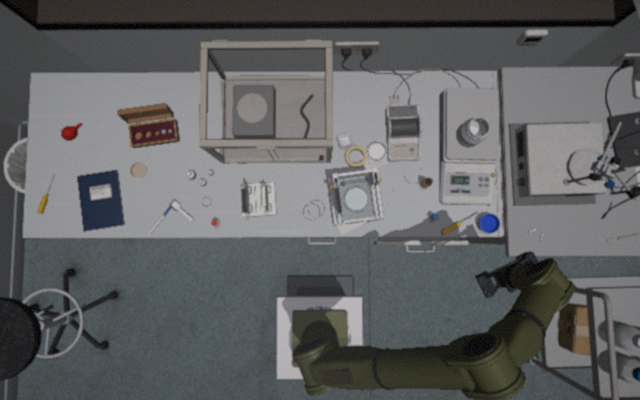

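View pics/side.png

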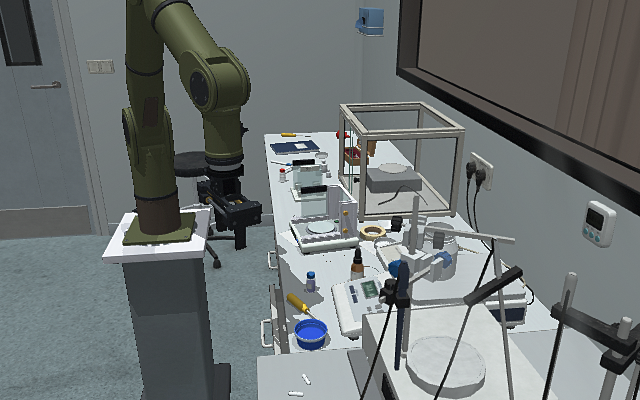

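The top view shows the rack near (258,198) and the balance near (357,196). The dropper bottle is at (425,182), the blue vial at (434,216) and the red vial at (214,222).

```bash
python3 - <<'E'
from h import *
p,d,c=pickle.load(open('top.pkl','rb'))
P=cloud(d,c)
for n,z,uv in [('rack',.06,(258,198)),('bal',.035,(357,196)),('bottle',.1,(425,182)),('red',.05,(214,222)),('blue',.05,(434,216))]: print(n,onz(c,*uv,z).round(3),P[uv[1],uv[0]].round(3))
cv2.imwrite('pics/topc.png',cv2.resize(p[130:245,225:395],None,fx=4.7,fy=4.7,interpolation=cv2.INTER_CUBIC))
p,d,c=pickle.load(open('side.pkl','rb'))
E
```

```text
rack [0.515 0.223 0.06 ] [0.519 0.229 0.019]
bal [ 0.524 -0.143  0.035] [ 0.523 -0.142  0.048]
bottle [ 0.568 -0.382  0.1  ] [ 0.572 -0.391  0.06 ]
red [0.428 0.386 0.05 ] [0.428 0.382 0.065]
blue [ 0.448 -0.424  0.05 ] [ 0.447 -0.422  0.059]
```

View pics/topc.png

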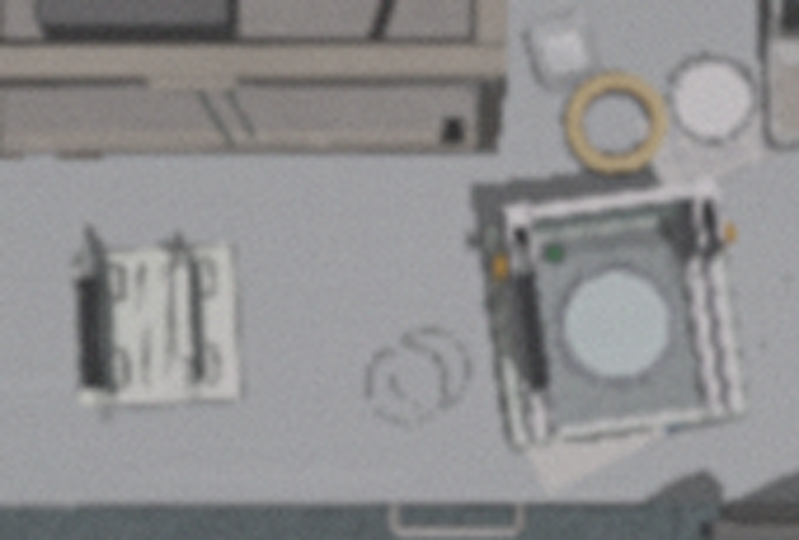

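The black-rail pane is in the left slot, around crop (93,333). The white-rail pane is in the right slot. The balance is yawed about +10°, and its empty right channel is near crop (715,330). I'll move over the balance for a wrist look on the way.

{"name": "step_arm", "arguments": {"series": [[16,30,9,0,0,-0.03,0],[16,30,9,0,0,-0.03,0],[16,30,9,0,0,-0.03,0],[16,30,9,0,0,-0.03,0],[16,30,9,0,0,-0.03,0],[16,30,9,0,0,-0.03,0],[16,30,9,0,0,-0.03,0],[16,30,9,0,0,-0.03,0],[16,30,9,0,0,-0.03,0],[16,30,9,0,0,-0.03,0],[16,30,9,0,0,-0.03,0],[16,30,9,0,0,-0.03,0],[16,30,9,0,0,-0.03,0],[16,30,9,0,0,-0.03,0],[0,0,0,0,0,0,0],[0,0,0,0,0,0,0]]}}

```text
clock: 1.7
tool_pos: [0.4832, -0.1482, 0.3645]
eef_rot: [1.0, 0.005, -0.0, 0.0]
contact_force: [-0.1, -0.6, -0.3]
opening: 0.998
finger_force: 0.0
```

```bash
python3 - <<'E'
from h import *
s=r.get_state()
p,d,c=snap('wrist','w1'); print(s['clock'],s['tool_pos'],s['eef_rot'],np.round(c['intrinsics'],1).tolist(),np.round(c['pose'],3).tolist(),(d>0).mean())
E
```

```text
1.7 [ 0.4832395  -0.14817818  0.36451348] [ 9.99987616e-01  4.96458718e-03 -3.27637959e-04  1.18498363e-04] [[309.7, 0.0, 317.3], [0.0, 309.7, 198.9], [0.0, 0.0, 1.0]] [[0.011, 0.945, 0.326, 0.567], [-1.0, 0.01, 0.004, -0.147], [0.0, -0.326, 0.945, 0.511], [0.0, 0.0, 0.0, 1.0]] 0.995921875
```

View pics/w1.png

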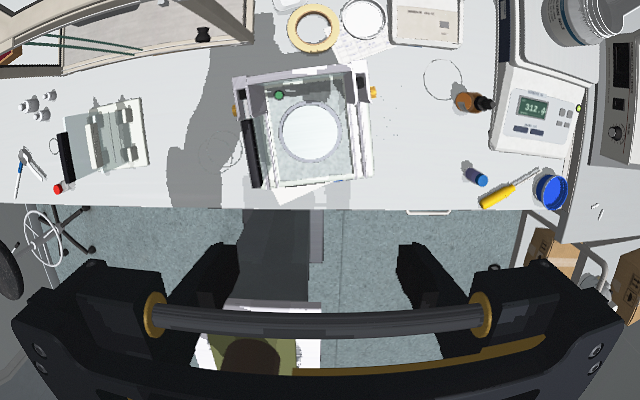

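The wrist view shows the balance at (235–375, 65–190) and its empty right channel at about (362,130). The post with the right brass screw is at (372,92). The rack is at (65–148, 97–180). I'll enlarge the balance.

```bash
python3 - <<'E'
from h import *
p,d,c=pickle.load(open('w1.pkl','rb'))
cv2.imwrite('pics/w1c.png',cv2.resize(p[55:200,300:390],None,fx=4,fy=4,interpolation=cv2.INTER_CUBIC))
cv2.imwrite('pics/w1c2.png',np.hstack([cv2.resize(p[55:200,230:390],None,fx=4,fy=4,interpolation=cv2.INTER_CUBIC)]))
E
```

```text
(no output)
```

View pics/w1c2.png

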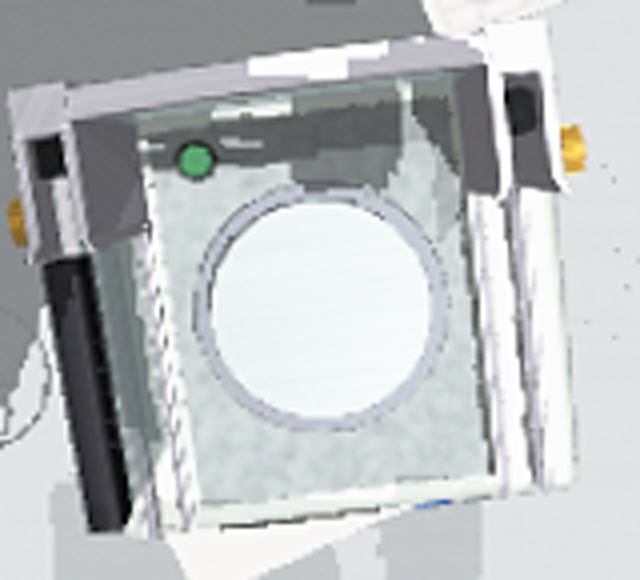

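```bash
cat >> h.py <<'E'
def fcloud(d,c):
    K=np.array(c['intrinsics']);T=np.array(c['pose']);v,u=np.mgrid[0:400,0:640]
    x=(u-K[0,2])/K[0,0];y=(v-K[1,2])/K[1,1];t=np.hypot(x,y);k=np.tan(t)/np.maximum(t,1e-9)
    P=np.stack([x*k*d,-y*k*d,-d],-1)
    return P@T[:3,:3].T+T[:3,3]
E
python3 - <<'E'
from h import *
p,d,c=pickle.load(open('w1.pkl','rb'))
P=fcloud(d,c);np.set_printoptions(suppress=True,precision=1,linewidth=200)
# check heights
print('table',P[200,180:182]*1e3,'pan',P[130,310]*1e3)
S=P[55:200,225:390].reshape(-1,3)*1e3; B=p[55:200,225:390].reshape(-1,3).astype(int)
h,_=np.histogram(S[:,2],bins=np.arange(0,160,4));print(h)
# vial pix etc: post tops & rail
hi=(S[:,2]>143)&(S[:,2]<156)
blk=B.max(1)<70
for nm,m in [('posttop',hi&~blk),('rail',hi&blk),('deck',(S[:,2]>25)&(S[:,2]<60)),('ribs',(S[:,2]>38)&(S[:,2]<52)&~blk)]:
    Q=S[m][:,:2].astype(np.float32); print(nm,len(Q),S[m][:,2].mean(),cv2.minAreaRect(Q))
br=(B[:,2]>150)&(B[:,0]<90); print('brass',[S[br&(S[:,1]>-150)].mean(0),S[br&(S[:,1]<-150)].mean(0)])
E
```

```text
table [[386.3 107.1   1.1]
 [386.7 104.5   2.1]] pan [ 515.5 -136.9   42.9]
[6931    5    0    0    0    1   30  811 5796  404 2288  627  446   65   59   56   71   64   65   77   81   77  102   97   88   92   82   76   72   75   78  136   90  161  121  250  403 1979  220]
posttop 2042 149.1325339456326 ((534.0400390625, -133.90496826171875), (138.69210815429688, 160.5644989013672), 7.682331562042236)
rail 658 149.86217686243523 ((523.621337890625, -132.601318359375), (120.22185516357422, 147.9313201904297), 5.49473762512207)
deck 10523 37.14049418529497 ((509.8575439453125, -139.19464111328125), (167.2638702392578, 186.52418518066406), 7.04927921295166)
ribs 3418 44.00146222334936 ((512.63037109375, -136.22096252441406), (161.1345977783203, 162.47959899902344), 7.52806282043457)
brass [array([551.6, -42.9, 128.3]), array([ 574.8, -215.1,  126.4])]
```

```bash
python3 - <<'E'
from h import *
p,d,c=pickle.load(open('w1.pkl','rb'))
P=fcloud(d,c);np.set_printoptions(suppress=True,precision=1,linewidth=200)
S=P[55:200,225:390].reshape(-1,3)*1e3; B=p[55:200,225:390].reshape(-1,3).astype(int)
blk=B.max(1)<60
rail=blk&(S[:,2]>146)&(S[:,2]<155)&(S[:,1]>-100)&(S[:,0]<545)
Q=S[rail]; 
m=cv2.minAreaRect(Q[:,:2].astype(np.float32)); print('rail',len(Q),m,cv2.fitLine(Q[:,:2].astype(np.float32),cv2.DIST_L2,0,.01,.01).ravel())
th=0.134
R=np.array([[np.cos(th),-np.sin(th)],[np.sin(th),np.cos(th)]])
L=(S[:,:2]-[515,-137])@R
# post tops
for nm,mm in [('R',L[:,1]<0),('L',L[:,1]>0)]:
    k=mm&(S[:,2]>143)&(S[:,2]<153)&(B.min(1)>100); q=L[k]; print('post',nm,len(q),np.percentile(q,[1,50,99],axis=0))
# right channel: z profile vs y for x in -60..10, and sealing
for x0,x1 in [(-75,-50),(-40,-10),(-10,15)]:
    print(x0)
    for y in range(-100,-44,2):
        k=(L[:,0]>x0)&(L[:,0]<x1)&(abs(L[:,1]-y)<1.0)&(S[:,2]>15)&(S[:,2]<60)
        if k.sum(): print((y,round(float(np.median(S[k,2])),1)),end=' ')
    print()
k=blk&(L[:,1]<-50)&(S[:,2]>130); print('seal top',k.sum(),L[k].mean(0),S[k,2].mean(),L[k].min(0),L[k].max(0))
k=blk&(L[:,1]>50)&(S[:,2]>130)&(L[:,0]>42); print('sealL',k.sum(),L[k].mean(0),S[k,2].mean(),L[k].min(0),L[k].max(0))
k=(S[:,2]>25)&(S[:,2]<60);print('deck',np.percentile(L[k],[.3,99.7],axis=0))
E
```

```text
rail 363 ((499.0259094238281, -68.99551391601562), (83.22488403320312, 12.171846389770508), 8.192487716674805) [  1.    0.1 504.3 -68.5]
post R 916 [[ 38.2 -78.6]
 [ 78.4 -55.8]
 [ 87.8  -1. ]]
post L 895 [[-31.3   1.1]
 [ 78.   60.7]
 [ 87.6  80. ]]
-75
(-94, 26.8) (-92, 31.2) (-90, 32.2) (-88, 32.6) (-86, 32.5) (-84, 32.9) (-82, 32.8) (-80, 48.6) (-78, 49.0) (-76, 45.7) (-74, 35.0) (-72, 34.0) (-70, 34.2) (-68, 34.3) (-66, 34.0) (-64, 44.9) (-62, 46.2) (-60, 48.4) (-58, 33.2) (-56, 33.3) (-54, 33.5) (-52, 33.8) (-50, 33.0) (-48, 33.7) (-46, 33.2) 
-40
(-94, 27.8) (-92, 31.0) (-90, 31.8) (-88, 32.7) (-86, 32.9) (-84, 32.6) (-82, 33.3) (-80, 49.0) (-78, 49.2) (-76, 47.2) (-74, 36.8) (-72, 34.2) (-70, 33.7) (-68, 33.5) (-66, 33.9) (-64, 44.8) (-62, 47.6) (-60, 48.5) (-58, 33.1) (-56, 33.4) (-54, 33.3) (-52, 33.4) (-50, 33.3) (-48, 33.3) (-46, 33.7) 
-10
(-94, 28.7) (-92, 31.5) (-90, 31.8) (-88, 33.1) (-86, 32.7) (-84, 32.8) (-82, 32.4) (-80, 49.0) (-78, 48.9) (-76, 46.0) (-74, 38.3) (-72, 33.4) (-70, 33.7) (-68, 34.0) (-66, 34.2) (-64, 43.5) (-62, 46.4) (-60, 48.3) (-58, 33.3) (-56, 32.9) (-54, 33.6) (-52, 33.4) (-50, 32.9) (-48, 34.3) (-46, 35.5) 
seal top 70 [ 61.7 -68.6] 142.2794136112849 [ 54.7 -72.7] [ 68.  -64.9]
sealL 66 [66.2 71. ] 143.63953647968643 [60.2 66.5] [71.8 75.6]
deck [[-87.4 -92.8]
 [ 77.8  82.2]]
```

```bash
python3 - <<'E'
from h import *
p,d,c=pickle.load(open('w1.pkl','rb'))
P=fcloud(d,c);np.set_printoptions(suppress=True,precision=4,linewidth=200)
S=P[55:200,225:390].reshape(-1,3)*1e3
th=0.134
R=np.array([[np.cos(th),-np.sin(th)],[np.sin(th),np.cos(th)]])
L=(S[:,:2]-[515,-137])@R
for ylo,yhi in [(-84,-77),(-63,-56)]:
    k=(L[:,1]>ylo)&(L[:,1]<yhi)&(S[:,2]>46)&(S[:,2]<52)&(L[:,0]<30)&(L[:,0]>-84); f=np.polyfit(L[k,0],L[k,1],1);print('lip',k.sum(),f, L[k,0].min())
k=(L[:,1]>-79)&(L[:,1]<-61)&(S[:,2]>30)&(S[:,2]<36)&(L[:,0]<30)
f=np.polyfit(L[k,0],L[k,1],1);print('floor',k.sum(),f,L[k,0].min())
k=(L[:,1]>-90)&(L[:,1]<-50)&(S[:,2]>60)&(S[:,2]<146); print('postfront',np.percentile(L[k,0],[1,3,10]), L[k,1].min(),L[k,1].max())
# rack
S=P[90:195,40:160].reshape(-1,3)*1e3;B=p[90:195,40:160].reshape(-1,3).astype(int)
k=(B.max(1)<60)&(S[:,2]>110)&(S[:,2]<140);q=S[k][:,:2].astype(np.float32)
print('rail',k.sum(),np.percentile(S[k],[2,50,98],axis=0),cv2.minAreaRect(q))
top=k&(S[:,2]>126);print(top.sum(),cv2.minAreaRect(S[top][:,:2].astype(np.float32)))
k=(S[:,2]>7)&(S[:,2]<45)&(B.min(1)>120);print('rack',np.percentile(S[k],[1,50,99],axis=0),cv2.minAreaRect(S[k][:,:2].astype(np.float32)))
k=(S[:,2]>100)&(B.max(1)>90);print('white',k.sum(),np.percentile(S[k],[2,50,98],axis=0))
E
```

```text
lip 126 [ -0.0036 -78.3722] -81.1825306210326
lip 184 [  0.0019 -60.3284] -82.2115322239948
floor 421 [  0.0067 -69.6784] -86.91291577596195
postfront [36.3505 37.2587 40.7143] -89.82504027336377 -50.24046585489148
rail 533 [[461.4563 257.3889 113.394 ]
 [501.6943 261.4923 126.8417]
 [540.3165 270.0778 132.071 ]] ((500.6356201171875, 264.7442932128906), (82.65737915039062, 14.5706205368042), 3.465846300125122)
279 ((501.01165771484375, 265.02001953125), (82.0208740234375, 14.173918724060059), 2.27411150932312)
rack [[415.8804 164.8056   9.1793]
 [529.1151 189.5237  13.1752]
 [619.5016 439.0875  43.4467]] ((503.0767517089844, 313.71038818359375), (311.9375, 205.763427734375), 79.21804809570312)
white 1137 [[ 469.1717 -147.3333  100.5905]
 [ 519.5777  192.8269  114.8148]
 [ 567.1783  268.8134  511.1118]]
```

{"name": "step_arm", "arguments": {"series": [[1,20,-3,0,0,0.003,0.5],[1,35,-5,0,0,0.003,0.5],[1,35,-5,0,0,0.003,0.5],[1,35,-5,0,0,0.003,0.5],[1,35,-5,0,0,0.003,0.5],[1,35,-5,0,0,0.003,0.5],[1,35,-5,0,0,0.003,0.5],[1,35,-5,0,0,0.003,0.5],[1,35,-5,0,0,0.003,0.5],[1,35,-5,0,0,0.003,0.5],[1,35,-5,0,0,0.003,0.5],[1,35,-5,0,0,0.003,0.5],[1,27,-5,0,0,0.003,0.5],[1,15,-5,0,0,0.003,0.5],[0,0,0,0,0,0,0.5],[0,0,0,0,0,0,0.5]]}}

```text
clock: 3.35
tool_pos: [0.4979, 0.2959, 0.2964]
eef_rot: [1.0, 0.024, -0.0, 0.001]
contact_force: [0.1, -0.2, 0.5]
opening: 0.499
finger_force: 0.0
```

```bash
python3 - <<'E'
from h import *
s=r.get_state();np.set_printoptions(suppress=True,precision=4,linewidth=200)
p,d,c=snap('wrist','w2');P=fcloud(d,c)*1e3; print(s['tool_pos'],s['eef_rot'],s['opening'])
m=(P[...,2]>112)&(P[...,2]<136)&(P[...,0]<600)&(P[...,1]>150)&(P[...,1]<330)
b=p.max(2)<60
for z0,z1 in [(112,126),(127,135)]:
    k=m&b&(P[...,2]>z0)&(P[...,2]<z1)
    k=cv2.morphologyEx(k.astype(np.uint8),cv2.MORPH_OPEN,np.ones((3,3)))>0; q=P[k]; print(k.sum(),np.percentile(q,[1,50,99],axis=0).tolist(),cv2.minAreaRect(q[:,:2].astype(np.float32)) if len(q) else 0)
    if z0>120: f=np.polyfit(q[:,0],q[:,1],1); print('slope',f[0],np.polyval(f,501))
k=m&(p.min(2)>90)&(P[...,2]>120);q=P[k];print('white',k.sum(),np.percentile(q,[2,50,98],axis=0).tolist())
E
```

```text
[0.4979 0.2959 0.2964] [ 0.9997  0.0237 -0.0002  0.0012] 0.49908327928782853Traceback (most recent call last):
  File "<stdin>", line 8, in <module>
    return _quantile_unchecked(
        a, q, axis, out, overwrite_input, method, keepdims, weights)
    return _ureduce(a,
                    func=_quantile_ureduce_func,
    ...<5 lines>...
                    overwrite_input=overwrite_input,
                    method=method)
    r = func(a, **kwargs)
    result = _quantile(arr,
                       quantiles=q,
    ...<2 lines>...
                       out=out,
                       weights=wgt)
    slices_having_nans = np.isnan(arr[-1, ...])
                                  ~~~^^^^^^^^^
IndexError: index -1 is out of bounds for axis 0 with size 0
```

View pics/w2.png

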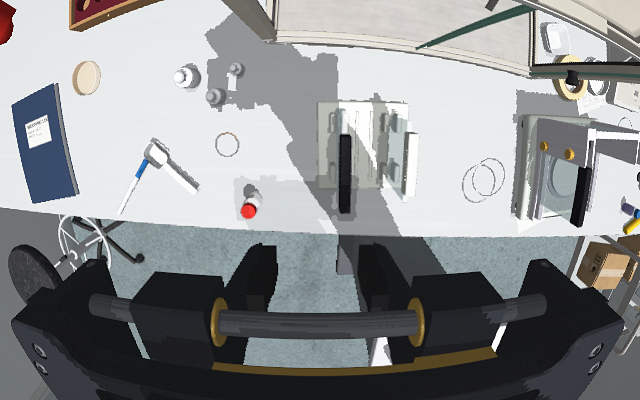

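The rack is at (318–415, 100–210), with the black rail at (345,173) and the white rail at (410,165). Bare glass extends towards the rear, so the orientation is right.

```bash
python3 - <<'E'
from h import *
np.set_printoptions(suppress=True,precision=4,linewidth=200)
p,d,c=pickle.load(open('w2.pkl','rb'));P=fcloud(d,c)*1e3
print(P[173,345],P[165,410],P[140:210:10,345])
b=(p.max(2)<70).astype(np.uint8); b[:125]=0;b[220:]=0;b[:,:330]=0;b[:,360:]=0
k=b>0;q=P[k];z=q[:,2]; print(k.sum(),np.percentile(q,[2,50,98],axis=0).tolist())
t=q[(z>np.percentile(z,70)-4)&(z<140)];print(cv2.minAreaRect(t[:,:2].astype(np.float32)),np.polyfit(t[:,0]-501,t[:,1],1),t[:,0].min(),t[:,0].max(),t[:,1].min(),t[:,1].max())
E
```

```text
[504.1389 266.916  131.0459] [516.7998 197.4539 129.9461] [[538.5468 269.2026 129.7104]
 [528.0522 268.4314 129.0357]
 [517.7796 267.8245 130.2469]
 [507.156  267.0637 130.2373]
 [496.5639 266.3502 130.9605]
 [485.7562 265.5797 131.4516]
 [474.277  264.6142 130.5365]]
911 [[461.6851056747642, 260.249385661473, 115.69370976678421], [503.90742804315545, 267.3377729023808, 130.4917646269259], [542.6414763541234, 273.6410266098796, 132.11644575220254]]
((500.8089294433594, 266.9147644042969), (84.18404388427734, 11.588311195373535), 3.955792188644409) [  0.0634 266.7371] 458.7164000456364 542.9817613774887 259.06314034573205 274.2756155429436
```

{"name": "step_arm", "arguments": {"series": [[1,-10,-10,0,0,0.01,0.5],[1,-10,-20,0,0,0.01,0.5],[1,-9,-30,0,0,0,0.5],[0,0,-35,0,0,0,0.5],[0,0,-35,0,0,0,0.5],[0,0,-30,0,0,0,0.5],[0,0,-20,0,0,0,0.5],[0,0,-10,0,0,0,0.5],[0,0,-5,0,0,0,0.5],[0,0,0,0,0,0,0.5],[0,0,0,0,0,0,0.5]]}}

```text
clock: 4.5
tool_pos: [0.5011, 0.2694, 0.1028]
eef_rot: [0.999, 0.035, 0.001, -0.0]
contact_force: [-0.3, 0.1, 0.9]
opening: 0.499
finger_force: 0.0
```

```bash
python3 - <<'E'
from h import *
s=r.get_state();print(s['tool_pos'],s['eef_rot'],s['contact_force'])
E
```

```text
[0.50109736 0.269395   0.10282698] [ 9.99398803e-01  3.46568941e-02  8.86628353e-04 -3.82755971e-04] [-0.32612052  0.08974472  0.85993537]
```

{"name": "step_arm", "arguments": {"series": [[0,-2.5,-1.5,0,0,0,0.6],[0,0,0,0,0,0,0.75],[0,0,0,0,0,0,1],[0,0,0,0,0,0,1],[0,0,0,0,0,0,1],[0,0,0,0,0,0,1],[0,0,0,0,0,0,1]], "force": 50}}

```text
clock: 5.2
tool_pos: [0.5004, 0.2669, 0.1004]
eef_rot: [0.999, 0.035, 0.0, -0.0]
contact_force: [-0.3, -0.9, 2.8]
opening: 0.126
finger_force: 50.0
```

{"name": "step_arm", "arguments": {"series": [[0,0,5,0,0,0,1],[0,0,10,0,0,0,1],[0,0,20,0,0,0,1],[0,0,30,0,0,0,1],[0,0,30,0,0,0,1],[0,0,30,0,0,0,1],[0,0,30,0,0,0,1],[0,0,20,0,0,0,1],[0,0,5,0,0,0,1],[0,0,0,0,0,0,1]]}}

```text
clock: 6.2
tool_pos: [0.5003, 0.2668, 0.2808]
eef_rot: [0.999, 0.035, 0.0, -0.0]
contact_force: [-0.3, 0.0, -2.3]
opening: 0.126
finger_force: 50.0
```

{"name": "step_arm", "arguments": {"series": [[-1,-10,0,0,0,0.004,1],[-1,-20,0,0,0,0.004,1],[-1,-30,0,0,0,0.004,1],[-1,-32,0,0,0,0.004,1],[-1,-32,0,0,0,0.004,1],[-1,-32,0,0,0,0.004,1],[-1,-32,0,0,0,0.004,1],[-1,-32,0,0,0,0.004,1],[-1,-32,0,0,0,0.004,1],[-1,-32,0,0,0,0.004,1],[-1,-32,0,0,0,0.004,1],[-1,-32,0,0,0,0.004,1],[-1,-32,0,0,0,0.004,1],[-1,-32,0,0,0,0.004,1],[0,-30,0,0,0,0.004,1],[0,-20,0,0,0,0.004,1],[0,-14,0,0,0,0.001,1],[0,0,0,0,0,0,1],[0,0,0,0,0,0,1]]}}

```text
clock: 8.1
tool_pos: [0.4859, -0.2082, 0.2796]
eef_rot: [0.998, 0.068, -0.001, -0.001]
contact_force: [0.7, 1.2, -1.8]
opening: 0.133
finger_force: 50.0
```

```bash
python3 - <<'E'
from h import *
s=r.get_state();np.set_printoptions(suppress=True,precision=4,linewidth=200)
print(s['clock'],s['tool_pos'],s['eef_rot'],s['contact_force'],s['moment'])
p,d,c=snap('wrist','w3');snap('side','s3')
P=fcloud(d,c)*1e3
pc=p[40:340,120:520]; q=cv2.imread('pics/s3.png')[150:270,260:400]
cv2.imwrite('pics/c3.png',np.hstack([pc,cv2.resize(q,(350,300),interpolation=cv2.INTER_CUBIC)]))
E
```

```text
8.1 [ 0.4859 -0.2082  0.2796] [ 0.9977  0.0677 -0.0006 -0.0007] [ 0.6855  1.227  -1.8022] [0.079  0.0407 0.0009]
```

View pics/c3.png

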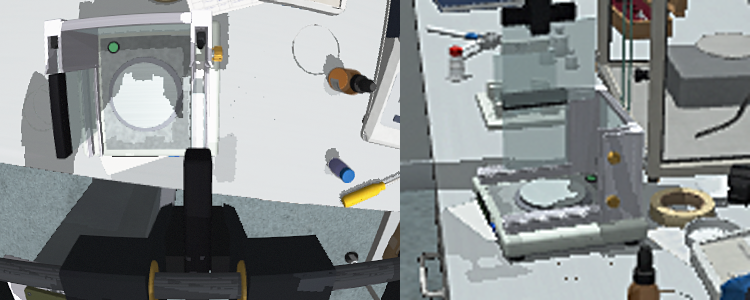

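The wrist crop shows the rail held at crop (197,170), lined up with the channel at (203,100). The side crop shows the pane hanging upright above the balance.

```bash
python3 - <<'E'
from h import *
np.set_printoptions(suppress=True,precision=4,linewidth=200)
p,d,c=pickle.load(open('w3.pkl','rb'));P=fcloud(d,c)*1e3
b=np.zeros((400,640),bool);b[185:300,295:335]=1
k=b&(p.max(2)<60)&(P[...,2]>280)&(P[...,2]<330);q=P[k]
print('rail',k.sum(),np.percentile(q,[2,50,98],axis=0).tolist(),'y/x',np.polyfit(q[:,0]-486,q[:,1],1))
for x in range(480,540,6):
    m=abs(q[:,0]-x)<3
    if m.sum()>3: print(x,m.sum(),q[m].mean(0),q[m][:,1].min(),q[m][:,1].max(),np.percentile(q[m][:,2],90))
th=0.134
R=np.array([[np.cos(th),-np.sin(th)],[np.sin(th),np.cos(th)]])
S=P[55:200,150:360].reshape(-1,3);B=p[55:200,150:360].reshape(-1,3).astype(int)
L=(S[:,:2]-[517.4,-136.3])@R
for lo,hi in [(-84,-77),(-63,-56)]:
    k=(L[:,1]>lo)&(L[:,1]<hi)&(S[:,2]>45)&(S[:,2]<52)&(L[:,0]<30)&(L[:,0]>-84); print('lip',k.sum(),np.polyfit(L[k,0],L[k,1],1),L[k,0].min())
k=(L[:,1]>-79)&(L[:,1]<-61)&(S[:,2]>30)&(S[:,2]<36)&(L[:,0]<30)&(L[:,0]>-60);print('floor',k.sum(),np.polyfit(L[k,0],L[k,1],1))
k=(L[:,1]<-50)&(L[:,1]>-90)&(S[:,2]>100)&(S[:,2]<153);print('postfront',k.sum(),np.percentile(L[k,0],[1,3,10]))
k=k&(B.max(1)<60)&(S[:,2]>130);print('seal',k.sum(),L[k].min(0),L[k].mean(0),L[k].max(0),S[k,2].mean())
k=(L[:,1]<-50)&(S[:,2]>144)&(S[:,2]<153);print('posttop',k.sum(),np.percentile(L[k],[1,99],axis=0))
br=(B[:,2]>150)&(B[:,0]<90)&(S[:,2]>100)&(L[:,1]<-60);print('brass',L[br].mean(0))
E
```

```text
rail 3717 [[481.74436462876724, -214.39084857470723, 288.13399426465594], [503.40272796767925, -204.43544233145627, 309.6006422244367], [528.9386395113713, -197.19808094369233, 323.63495071062744]] y/x [   0.0818 -206.3351]
480 130 [ 481.5209 -208.1345  309.4976] -214.85559866983053 -201.67099001402457 310.5752967011491
486 330 [ 486.0775 -207.8456  309.1207] -215.09650315251523 -200.6048593481324 310.52004503886013
492 894 [ 492.6071 -203.9488  307.9057] -215.7242695081907 -195.38966392718714 322.72469386031065
498 365 [ 497.7585 -207.2555  308.8969] -215.47905628834235 -199.7540064325545 310.58363580078753
504 353 [ 504.019  -205.5858  309.3848] -212.12398940429173 -199.03180651269852 310.45453588449817
510 348 [ 510.1214 -204.7859  309.7501] -210.84403345328377 -198.8538190091512 310.4746308537827
516 369 [ 516.044  -204.0425  309.6945] -210.26735963728905 -198.10285244657578 310.4456867030764
522 387 [ 522.0517 -203.2399  309.6803] -209.33904183445472 -197.35405711178902 310.48402619173135
528 540 [ 527.7662 -202.6536  305.1582] -208.34572251104206 -196.9912764703425 309.92618491569533
lip 240 [ -0.0029 -78.7639] -71.43585643391165
lip 54 [ -0.0458 -60.0794] 1.5275123547827625
floor 89 [  0.0611 -71.7193]
postfront 1092 [34.4866 37.7486 42.2943]
seal 117 [ 52.2539 -73.3532] [ 58.991  -69.6172] [ 65.2365 -66.1588] 142.66008627640676
posttop 714 [[ 34.3404 -79.3149]
 [ 80.196  -50.5274]]
brass [ 44.1505 -85.8999]
```

{"name": "step_arm", "arguments": {"series": [[0.5,-1.5,-10,0,0,0.002,1],[0.5,-1.5,-20,0,0,0,1],[0,0,-30,0,0,0,1],[0,0,-30,0,0,0,1],[0,0,-25,0,0,0,1],[0,0,-15,0,0,0,1],[0,0,-5,0,0,0,1],[0,0,0,0,0,0,1],[0,0,0,0,0,0,1],[0,0,0,0,0,0,1]]}}

```text
clock: 9.2
tool_pos: [0.488, -0.2123, 0.1462]
eef_rot: [0.998, 0.068, 0.001, 0.0]
contact_force: [-0.7, 0.1, -2.2]
opening: 0.134
finger_force: 50.0
```

```bash
python3 - <<'E'
from h import *
s=r.get_state();np.set_printoptions(suppress=True,precision=4,linewidth=200)
print(s['clock'],s['tool_pos'],s['eef_rot'],s['contact_force'],s['moment'])
th=0.134
R=np.array([[np.cos(th),-np.sin(th)],[np.sin(th),np.cos(th)]])
print('tcp local',(s['tool_pos'][:2]*1e3-[517.4,-136.3])@R)
p,d,c=snap('wrist','w4');P=fcloud(d,c)*1e3
b=np.zeros((400,640),bool);b[150:300,290:340]=1
k=b&(p.max(2)<60)&(P[...,2]>160)&(P[...,2]<180);q=P[k];L=(q[:,:2]-[517.4,-136.3])@R
print('rail',np.percentile(L,[1,99],axis=0).tolist())
for x in range(-30,4,5):
    m=abs(L[:,0]-x)<2
    if m.sum()>3: print(x,m.sum(),L[m][:,1].min(),L[m][:,1].max(),np.median(q[m][:,2]))
S=P[40:200,150:400].reshape(-1,3);B=p[40:200,150:400].reshape(-1,3).astype(int);L=(S[:,:2]-[517.4,-136.3])@R
k=(L[:,1]<-50)&(L[:,1]>-90)&(B.max(1)<60)&(S[:,2]>130)&(S[:,2]<150)&(L[:,0]>40);print('seal',k.sum(),L[k].min(0),L[k].mean(0),L[k].max(0),S[k,2].mean())
for lo,hi in [(-84,-77),(-63,-56)]:
    k=(L[:,1]>lo)&(L[:,1]<hi)&(S[:,2]>45)&(S[:,2]<52)&(L[:,0]<30)&(L[:,0]>-84); print('lip',k.sum(),L[k].mean(0) if k.any() else 0)
cv2.imwrite('pics/w4c.png',cv2.resize(p[30:330,220:420],None,fx=2,fy=2,interpolation=cv2.INTER_CUBIC))
E
```

```text
9.2 [ 0.488  -0.2123  0.1462] [0.9977 0.0684 0.001  0.0004] [-0.6821  0.1409 -2.2232] [-0.028  -0.0043 -0.0342]
tcp local [-39.2607 -71.4119]
rail [[-44.33381482676681, -80.82160630842881], [4.056520427363766, -59.16106914210092]]
-30 658 -81.9493606176301 -58.06555605224058 174.0633241285596
-25 220 -77.61175967799494 -64.72162138262155 176.28745818875757
-20 227 -77.55219478281187 -64.860394980987 176.28556804474212
-15 212 -76.66823315438631 -65.57734784329243 176.3777408528441
-10 242 -76.98604715873485 -65.61098786037164 176.3176555360862
-5 256 -76.91383237539681 -65.24993587489651 176.32266129471137
0 272 -76.77500820581399 -65.19271627704265 176.25718975918215
seal 448 [ 51.9903 -73.2189] [ 58.8991 -69.4763] [ 65.9871 -65.5557] 142.3412291162968
lip 308 [  2.1951 -78.7122]
lip 427 [ -0.9589 -60.9531]
```

View pics/w4c.png

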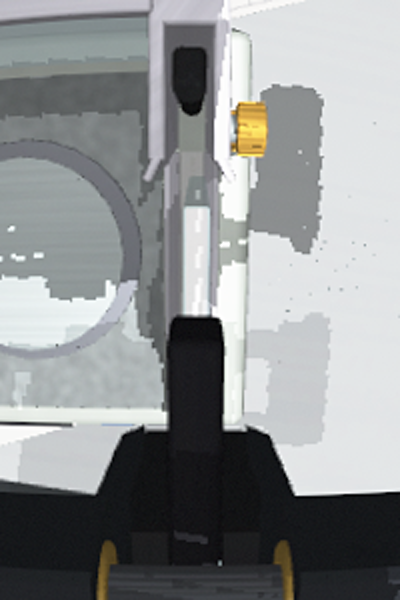

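The rail at crop (195,450) is in line with the slot at (190,80). The glass shows ahead of it at (197,260) and is still short of the post. I'll make a small lateral fix and lower it.

{"name": "step_arm", "arguments": {"series": [[-2.2,1.1,0,0,0,0,1],[0,0,-5,0,0,0,1],[0,0,-5,0,0,0,1],[0,0,-4,0,0,0,1],[0,0,-3,0,0,0,1],[0,0,-2,0,0,0,1],[0,0,0,0,0,0,1],[0,0,0,0,0,0,1]]}}

```text
clock: 10.05
tool_pos: [0.4852, -0.2111, 0.1262]
eef_rot: [0.998, 0.068, 0.0, 0.0]
contact_force: [-0.4, 0.4, -2.2]
opening: 0.126
finger_force: 50.0
```

{"name": "step_arm", "arguments": {"series": [[0,0,-2,0,0,0,1],[0,0,-1,0,0,0,1],[0,0,-1,0,0,0,1],[0,0,0,0,0,0,1],[0,0,0,0,0,0,1]]}}

```text
clock: 10.55
tool_pos: [0.4851, -0.2111, 0.1222]
eef_rot: [0.998, 0.068, -0.0, 0.0]
contact_force: [0.4, -0.1, -2.7]
opening: 0.127
finger_force: 50.0
```

{"name": "step_arm", "arguments": {"series": [[0,0,-1,0,0,0,1],[0,0,0,0,0,0,1],[0,0,0,0,0,0,1]]}}

```text
clock: 10.85
tool_pos: [0.4852, -0.2112, 0.1214]
eef_rot: [0.998, 0.068, 0.0, 0.0]
contact_force: [-0.9, -1.8, -0.6]
opening: 0.129
finger_force: 50.0
```

{"name": "step_arm", "arguments": {"series": [[0,0,-0.5,0,0,0,1],[0,0,0,0,0,0,1],[0,0,0,0,0,0,1]]}}

```text
clock: 11.15
tool_pos: [0.4853, -0.2113, 0.1214]
eef_rot: [0.998, 0.068, 0.0, 0.0]
contact_force: [-1.1, 0.1, 5.1]
opening: 0.127
finger_force: 50.0
```

{"name": "step_arm", "arguments": {"series": [[2,0.27,0.3,0,0,0,1],[3,0.4,0,0,0,0,1],[4,0.54,0,0,0,0,1],[4,0.54,0,0,0,0,1],[3,0.4,0,0,0,0,1],[0,0,0,0,0,0,1],[0,0,0,0,0,0,1]]}}

```text
clock: 11.85
tool_pos: [0.5021, -0.209, 0.1214]
eef_rot: [0.998, 0.068, 0.001, 0.0]
contact_force: [-0.0, -0.0, 4.5]
opening: 0.127
finger_force: 50.0
```

```bash
cat > st.py <<'E'
from h import *
s=r.get_state();th=0.134
R=np.array([[np.cos(th),-np.sin(th)],[np.sin(th),np.cos(th)]])
print(s['clock'],'local',(s['tool_pos'][:2]*1e3-[517.4,-136.3])@R,s['tool_pos'][2],'Floc',s['contact_force'][:2]@R,s['contact_force'][2],s['moment'],2*s['eef_rot'][1])
E
python3 st.py
```

```text
11.85 local [-24.91795349 -69.97991659] 0.12138059768535225 Floc [-0.04578184 -0.04363464] 4.479597081403558 [0.02639698 0.06954347 0.06590724] 0.1369330841876483
```

{"name": "step_arm", "arguments": {"series": [[2,0.27,0,0,0,0,1],[2,0.27,0,0,0,0,1],[2,0.27,0,0,0,0,1],[2,0.27,0,0,0,0,1],[1.5,0.2,0,0,0,0,1],[0,0,0,0,0,0,1],[0,0,0,0,0,0,1]]}}

```text
clock: 12.55
tool_pos: [0.5104, -0.2079, 0.1214]
eef_rot: [0.998, 0.068, -0.0, 0.0]
contact_force: [-2.6, -0.7, 7.0]
opening: 0.131
finger_force: 50.0
```

```bash
python3 st.py
```

```text
12.55 local [-16.5138153  -70.06031458] 0.12138447883934955 Floc [-2.63273974 -0.36351403] 7.0203503939421665 [-0.03970007  0.39296441 -0.0430233 ] 0.13636632513820107
```

{"name": "step_arm", "arguments": {"series": [[1,0.13,0,0,0,0,1],[1,0.13,0,0,0,0,1],[1,0.13,0,0,0,0,1],[0,0,0,0,0,0,1],[0,0,0,0,0,0,1]]}}

```text
clock: 13.05
tool_pos: [0.5131, -0.2076, 0.1214]
eef_rot: [0.998, 0.068, -0.0, 0.0]
contact_force: [-3.0, -0.6, 8.4]
opening: 0.127
finger_force: 50.0
```

```bash
python3 st.py
```

```text
13.05 local [-13.75548607 -70.08457435] 0.12137953909085503 Floc [-3.0319421  -0.20387638] 8.423604889969717 [-0.02749352  0.52847528 -0.00248072] 0.1362694735007824
```

{"name": "step_arm", "arguments": {"series": [[1,0.13,0,0,0,0,1],[1,0.13,0,0,0,0,1],[0,0,0,0,0,0,1],[0,0,0,0,0,0,1]]}}

```text
clock: 13.45
tool_pos: [0.5142, -0.2075, 0.1214]
eef_rot: [0.998, 0.068, -0.001, 0.0]
contact_force: [-4.9, -1.1, 8.8]
opening: 0.127
finger_force: 50.0
```

```bash
python3 - <<'E'
from h import *
exec(open('st.py').read())
for i in range(6):
    if i%2: r.snapshot('top')
    else: p,d,c=snap('wrist','w5')
    f=r.get_state(); print(f['contact_force'][:2]@R,f['contact_force'][2],f['moment'][1])
P=fcloud(d,c)*1e3
S=P[40:330,200:440].reshape(-1,3);B=p[40:330,200:440].reshape(-1,3).astype(int);L=(S[:,:2]-[517.4,-136.3])@R
k=(abs(L[:,1]+70)<12)&(B.max(1)<60)&(S[:,2]>135)&(S[:,2]<150)&(L[:,0]>45);print('seal',k.sum(),L[k].min(0),L[k].mean(0),L[k].max(0))
k=(abs(L[:,1]+70)<7)&(B.max(1)<60)&(S[:,2]>149)&(S[:,2]<154)&(L[:,0]>-30);print('rail',k.sum(),np.percentile(L[k],[1,99],axis=0)); print(np.polyfit(L[k,0],S[k,2],1))
cv2.imwrite('pics/w5c.png',cv2.resize(p[30:330,220:420],None,fx=2,fy=2,interpolation=cv2.INTER_CUBIC))
E
```

```text
13.45 local [-12.69970797 -70.10508054] 0.12137277610103066 Floc [-5.02552141 -0.46362493] 8.750387905778979 [-0.0973682   0.81787297 -0.02374495] 0.1360237835168497
[-4.18865473 -0.24856932] 9.022238790331738 0.7764315930494208
[-4.46967337  0.9548091 ] 9.165402339628228 0.8096336155377483
[-3.61305861 -0.04055569] 8.622641602661599 0.854423011367459
[-4.14150868 -0.09789305] 9.027659162307774 0.8365943006903936
[-3.50020201 -0.64545636] 9.359785501325105 0.8188661814032682
[-3.25977058  0.16176067] 8.582550619516804 0.8192813864899277
seal 628 [ 53.57960055 -73.37871137] [ 60.84217764 -69.52832321] [ 67.22706486 -65.61364668]
rail 3045 [[-25.53732694 -75.75730377]
 [ 30.31889342 -64.23600394]]
[-5.28305231e-03  1.51571934e+02]
```

View pics/w5c.png

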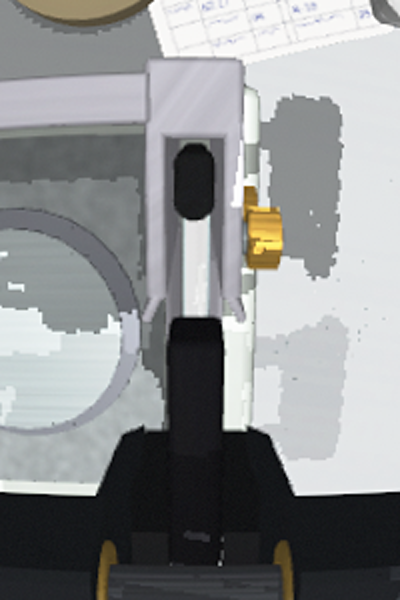

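The glass edge meets the seal at crop (195,215), centred in the slot. The force is about 4 N with about 3 mm of squeeze, so the two agree. I'll continue pushing.

{"name": "step_arm", "arguments": {"series": [[1,0.13,0,0,0,0,1],[1,0.13,0,0,0,0,1],[1,0.13,0,0,0,0,1],[0,0,0,0,0,0,1],[0,0,0,0,0,0,1],[0,0,0,0,0,0,1]]}}

```text
clock: 14.35
tool_pos: [0.5158, -0.2073, 0.1214]
eef_rot: [0.998, 0.068, -0.003, 0.0]
contact_force: [-6.7, -0.4, 12.2]
opening: 0.129
finger_force: 50.0
```

```bash
cat > av.py <<'E'
exec(open('st.py').read())
F=[]
for i in range(6):
    r.snapshot('top'); f=r.get_state(); F.append([*(f['contact_force'][:2]@R),f['contact_force'][2],f['moment'][1]])
print('mean',np.mean(F,0),np.std(F,0))
E
python3 av.py
```

```text
14.35 local [-11.09317486 -70.15793485] 0.12138098530852932 Floc [-6.73388508  0.49987012] 12.217051856772843 [-0.08745002  1.31519843  0.05920396] 0.13566453827182443
mean [-6.46958659 -0.16872729 11.90468295  1.2996406 ] [0.18230814 0.44555697 0.64840706 0.01589214]
```

{"name": "step_arm", "arguments": {"series": [[1,0.13,0,0,0,0,1],[1,0.13,0,0,0,0,1],[1,0.13,0,0,0,0,1],[0.5,0.07,0,0,0,0,1],[0,0,0,0,0,0,1],[0,0,0,0,0,0,1],[0,0,0,0,0,0,1]]}}

```text
clock: 15.35
tool_pos: [0.5175, -0.2072, 0.1214]
eef_rot: [0.998, 0.068, -0.004, 0.0]
contact_force: [-9.1, -0.2, 14.6]
opening: 0.125
finger_force: 50.0
```

```bash
python3 av.py
```

```text
15.35 local [ -9.37440888 -70.26575054] 0.12138458931264548 Floc [-9.06572951  0.99247345] 14.588720052230322 [-0.12358862  1.9807945   0.05984537] 0.1350761310387105
mean [-9.61966076  0.58268224 15.24200568  1.93315978] [0.23678309 0.54448891 0.36535542 0.03437656]
```

{"name": "step_arm", "arguments": {"series": [[0.6,0.08,0,0,0,0,1],[0,0,0,0,0,0,1],[0,0,0,0,0,0,1],[0,0,0,0,0,0,1],[0,0,0,0,0,0,1],[0,0,0,0,0,0,1]]}}

```text
clock: 16.25
tool_pos: [0.5178, -0.2072, 0.1214]
eef_rot: [0.998, 0.067, -0.005, 0.0]
contact_force: [-10.8, -0.7, 16.6]
opening: 0.127
finger_force: 50.0
```

```bash
python3 - <<'E'
from h import *
exec(open('av.py').read())
p,d,c=snap('wrist','w6');P=fcloud(d,c)*1e3
S=P[40:330,200:440].reshape(-1,3);B=p[40:330,200:440].reshape(-1,3).astype(int);L=(S[:,:2]-[517.4,-136.3])@R
k=(abs(L[:,1]+70)<12)&(B.max(1)<60)&(S[:,2]>135)&(S[:,2]<150)&(L[:,0]>45);print('seal',k.sum(),L[k].min(0),L[k].mean(0),L[k].max(0))
k=(abs(L[:,1]+70)<7)&(B.max(1)<60)&(S[:,2]>149)&(S[:,2]<154)&(L[:,0]>-20);print('rail',k.sum(),np.percentile(L[k],[1,99],axis=0)); print(np.polyfit(L[k,0],S[k,2],1))
E
```

```text
16.25 local [ -9.11754109 -70.26933716] 0.12138822243694063 Floc [-10.81792752   0.78470452] 16.64209485864824 [-0.10469046  2.03664544  0.06025656] 0.13496970002060188
mean [-10.54783235   0.54379978  15.54647402   2.06473713] [0.38309551 0.43733274 0.51907893 0.01418828]
seal 613 [ 57.05765983 -73.62487429] [ 63.92410901 -69.56589796] [ 69.84522308 -65.46141226]
rail 2948 [[-19.09315066 -75.87594253]
 [ 34.00801376 -64.29228617]]
[-7.98781785e-03  1.51612613e+02]
```

```bash
python3 -c "
from plant import r
print(r.finish_job())"
```

```text
the job is handed in; nothing more can be done
None
```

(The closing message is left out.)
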